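# Find and press the concealed catch of a cutter case

### The arm

A 7-joint arm with a two-finger parallel gripper is mounted at the origin on the work surface. World frame = base frame: x ahead of the robot, y to its left, z up, the work surface at z = 0. Lengths are in m, angles in rad, forces in N, time in s.
With the tool pointing down it reaches from about 0.4 to 0.85 m from the base axis. Payload 10.4 kg.
Tool frame: the origin (TCP) lies on the centre line of the jaws, within the pads' length; the fingertips stand r.finger_overhang ahead of it and the grasp point (between the pads) lies 5 mm behind it (r.finger_overhang is the distance from the TCP to the fingertips, in m); z points along the fingers, y is the line along which they close (so a half turn about z gives the same grasp; the last joint's range is limited). The gripper opens to 87 mm and grips with 3 to 60 N. Pads are 19 mm wide; open, the fingers measure 117 mm over their backs; the gripper's body (75 mm by 190 mm) begins 51 mm behind the grasp point.
Start: joints at [1.309, 0.332, -0.065, 1.46, 0.022, 1.35, -0.088], TCP at [0.148, -0.607, 0.213] pointing down, gripper open.
Joint ranges: [-2.6, 2.6], [-0.5, 2.12], [-1.47, 1.34], [0.16, 2.42], [-1.27, 4.41], [0.06, 2.06], [-2.6, 2.6]. Speed limits (rad/s): [2.22, 2.22, 2.79, 2.79, 3.14, 3.14, 3.14].

### API

Orientations are given as a unit quaternion [x, y, z, w].
In Python, from bench import read_state, viewer, r gives the robot as it stands.
- The arm moves only by the tool carry_out, never from a script. Its argument "moves" is a list of rows, each a list of 6 numbers: the shift along the tool's x, y, z in units of 40 mm (1.0 is 40 mm), then the turn, a rotation vector about the tool's x, y, z in units of 8 degrees (1.0 is 8 degrees). A call has 1 to 20 rows; each row shifts and turns the commanded pose from where the row before left it, along the tool's axes as they then stand; what a row does not reach is not made up. A row lasts 1/8 s, in which the tool goes at most 62.5 mm and 10.7 degrees, less where a joint would pass 70% of its speed; a pose out of reach is approached as far as the arm can. A call is refused whole if a number of a shift passes 1 or a number of a turn 1, either way. A call with a gripper value outside its range is refused whole. "fingers" is the finger opening in mm, from 0 to 87, set as the call begins (left out, the last holds). The fingers move at their own pace and stop on an object; "force" is the grip in N (left out, the last holds). Time passes only in rows, so rows that do not move let the fingers close. It gives the time, the measured TCP pose, the force, the opening and the grip force at its end, in the units of the state.
- read_state(): the state, without advancing time (a new reading comes with each control period).
- viewer.camera(name): name is "scene" or "top" or "wrist"; returns a dict with "pixels" (384x512x3 uint8, red, green, blue), "range_z" (384x512 float32, m along the optical axis (not along the pixel's ray), 0 where there is no reading), "fx", "fy", "cx", "cy" (pixels), "xyz" and "orientation" of the camera in the world. Camera axes: x right, y down, z forward; pixel columns grow to the right and rows downward; lengths in m; the calibration is good to about 2 mm. A picture is of the moment at which its call begins.
- r.close_job(): hands the job in; it is judged then, once.
The state is a dict: "time": time; "joint_positions": joint angles; "joint_vel": joint speeds; "joint_torque": joint torques, N m; "ee_pos": TCP position; "eef_rot": TCP orientation; "ft_force": force on the tool from outside, world axes, zero at the start; "torque": the same for the moment, N m; "width": finger opening in m; "grip_force": force on a finger pad.
Only numpy, scipy, OpenCV 4.12 (cv2) and the standard library are available. Lean on these libraries where they do the work, as an engineer would, in place of code of your own. Each camera call takes 0.05 s, during which the arm holds its last target. There are 200 camera calls.

### The job

The green cutter case is shut by a concealed round catch, recessed somewhere along the middle of the flat bare-metal panel in its top. It is hard to see, so feel across the panel with the fingertips for the recess, then press the catch fully home so that the lid flap springs ajar, and draw clear. Only press the catch: do not push or pry at the flap, and leave the loose things on and beside the case where they stand, neither lifted nor shoved.

Things in the scene. Friction and masses are not known exactly. Their poses are not given: they have to be found in the camera images.
- case: Shallow green steel case, fixed on the bench, 270 (its x) x 390 (its y) x 75 mm high, top flat. Origin: centre of its underside; x away from the robot, y along its length, z up. A window in the near half of its top (x -115 to -15, y -85 to +85 mm) shows the panel, a rigid flat bare-metal plate 2 mm below the top. The lid flap covers the far half (x 6 to 124, y -183 to 183 mm).
- window (a point): Middle of the case's window, on the panel's face (case x -65, y 0, z 73 mm), axes as the case's. The panel is plain but for one round straight-walled hole, 52 mm across, its centre on this point's y line anywhere from y = -50 to +50 mm (differs every time, not told). The catch, a 48.6 mm disc of the same metal, fills it, its flat top 3 mm below the panel's face.
- catch (a joint): How far the catch is pressed straight down, in m: 0 at the start, 0.006 fully home (its top then 9 mm below the panel's face). It gives at about 6 N and needs 6 to 9 N all the way, more if pushed fast; no return spring: it stays where it is left. It levers the flap up as it goes in.
- flap: Green lid flap of the case, 118 x 367 x 4 mm, hinged along its far edge; origin on the hinge at the middle of that edge, in its top face. Flush when shut; it tips up by 0.04 rad per mm of catch travel, to 0.24 rad with the catch home, its near edge then 28 mm higher, and stays so.
- bushing: Loose dark steel drill bushing, a ring 42 mm across (bore 24 mm), 22 mm high, standing on the case's top at the +y end of the panel's window; origin at the centre of its underside. Not to be disturbed.
- cutter: Loose dark steel hole cutter standing on the bench beside the case, a cup 48 mm across with a 12 mm shank upward, 75 mm high; origin at the centre of its underside. Not to be disturbed.
- oilcan: Closed grey can with a paper band and pale cap, 56 mm across, 120 mm high, standing on the bench beside the case; origin at the centre of its underside. Not to be disturbed.

How it is judged:
At the end, for the whole second after the job is handed in: The catch is pressed in by more than 5 of its 6 mm and stays in, the flap stands ajar by more than 0.19 rad, and the bushing, cutter and can stand upright within 15 mm of where they began (value of joint catch above 0.005 m and angle between flap's own z axis and vertical above 0.19 rad and distance of each of bushing, cutter, oilcan from where it was at the start of the episode below 0.015 m and angle between each of bushing, cutter, oilcan's own z axis and vertical below 0.1 rad); the robot touches nothing.
It fails at once if the fingers push or pry at the lid flap (more than 2 N) (contact force between the fingers and flap above 2 N).
It fails at once if a loose thing is lifted, shoved or carried more than 20 mm (distance of any of bushing, cutter, oilcan from where it was at the start of the episode above 0.02 m).
It also fails if it takes over 64 s, if anything falls off the work surface, if the arm or the gripper's body presses on something with over 40 N, if the wrist force passes 120 N, or if a joint passes its speed limit or range.

## Working session

There is one attempt and no reset: what is moved stays moved. The work goes in short steps, Python scripts to look and compute and a tool call to move; the robot and the scene stay as the last step left them, time stands still between calls to the robot, and variables do not carry over. Pictures are saved under pics/ and viewed, at most 10 in all, crops included, and the job is handed in when it is done.

Besides the shell and the picture viewer there is one more tool, called as name(argument=value, ...), one argument or row to a line, values as JSON. carry_out: Moves the arm, as the interface text tells. Its arguments: {"type":"object","properties":{"moves":{"type":"array","items":{"type":"array","items":{"type":"number"}}},"fingers":{"type":"number"},"force":{"type":"number"}},"required":["moves"]}

```bash
mkdir -p pics; ls; python3 - <<'E'
from bench import read_state, viewer, r
import cv2,numpy as np
s=read_state();print(s['time'],s['ee_pos'],s['eef_rot'],s['ft_force'],s['width'],r.finger_overhang)
for n in("top","scene"):
    c=viewer.camera(n);cv2.imwrite(f'pics/{n}0.png',c['pixels'][:,:,::-1]);np.savez(f'{n}0.npz',**c)
    print(n,c['fx'],c['cx'],c['cy'],c['xyz'],c['orientation'])
E
```

```text
pics
0.0 [ 0.14773181 -0.60687545  0.21228181] [ 9.92877673e-01  1.19136234e-01 -1.25490168e-04 -6.84748139e-04] [ 0.86202527  0.82610771 -0.37358594] 0.0872323157339467 0.014
top 380.09753707437795 255.366197623927 187.0725193318235 [0.53975602 0.04764185 0.90053889] [-0.70533668  0.70799167 -0.0246743   0.0252812 ]
scene 478.03065711599857 255.70336440310348 196.94763280927964 [ 1.14851496 -0.02136048  1.00664229] [ 0.70923877  0.65322671 -0.17440439 -0.19964553]
```

View pics/top0.png

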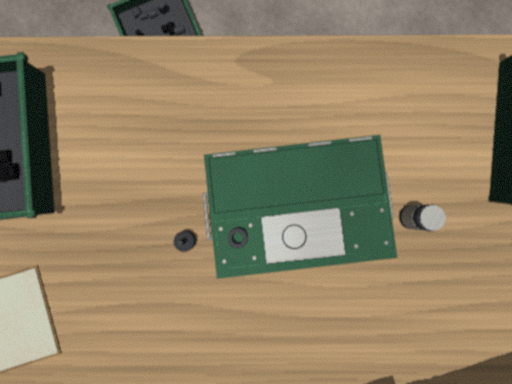

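View pics/scene0.png

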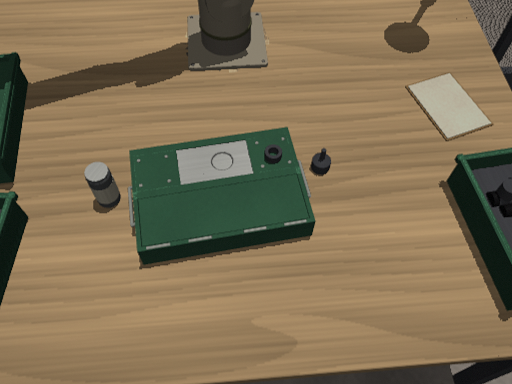

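The top view shows the case with its window at about (262-344, 208-263). A faint ring of about 25 px, at (294,236), is probably the catch. The bushing is at (237,237), the cutter at (185,240) and the can at (430,217). The scene view agrees. Next I'll measure these.

```bash
cat > h.py <<'E'
import numpy as np,cv2
from scipy.spatial.transform import Rotation as R
def ray(c,px,z):
    px=np.atleast_2d(px).astype(float)
    d=np.c_[(px[:,0]-c['cx'])/c['fx'],(px[:,1]-c['cy'])/c['fy'],np.ones(len(px))]
    d=R.from_quat(c['orientation']).apply(d)
    return c['xyz']+d*((z-c['xyz'][2])/d[:,2])[:,None]
def panel(c,near):
    p=c['pixels']; m=((p.min(2)>130)&(p.max(2).astype(int)-p.min(2)<30)).astype(np.uint8)
    cs,_=cv2.findContours(m,cv2.RETR_EXTERNAL,cv2.CHAIN_APPROX_NONE)
    k=[q for q in cs if cv2.contourArea(q)>1500 and cv2.pointPolygonTest(cv2.convexHull(q),near,False)>0][0]
    w=ray(c,cv2.convexHull(k)[:,0],.073)[:,:2]
    return cv2.minAreaRect((w*1000).astype(np.float32))
E
python3 - <<'E'
from h import *
for n,near,ring,bu in(("top",(300,240),(294,236.5),(237,237)),("scene",(215,163),(222,161),(273,153))):
    c=dict(np.load(n+'0.npz')); (x,y),(w,h),a=panel(c,near); print(n,x,y,w,h,a)
    rg=ray(c,ring,.071)[0]; print('ring',rg,'bush',ray(c,bu,.097)[0])
    a=a if w<h else a-90; a=np.radians((a+90)%180-90); ex=np.array([np.cos(a),np.sin(a)]); ey=np.array([-ex[1],ex[0]])
    d=rg[:2]*1000-(x,y); print('yaw',a,'ring in case',d@ex,d@ey)
    if n=='top':
        g=cv2.resize(c['pixels'][200:270,205:350,::-1],None,fx=5,fy=5,interpolation=cv2.INTER_CUBIC);cv2.imwrite('pics/crop.png',g)
        ss=c['range_z'];print(np.round(ss[236,262:346:3]*1000,1))
        print('cutter',ray(c,(185,240),.07)[0],'can',ray(c,(432,218),.12)[0])
E
```

```text
top 493.58465576171875 -53.09990692138672 101.01358032226562 171.14344787597656 6.201812267303467
ring [ 0.49074209 -0.03510233  0.071     ] bush [0.49167388 0.0871841  0.097     ]
yaw 0.10824204365502017 ring in case -0.8816342725894024 18.199332103333308
[816.  822.3 818.4 819.7 820.5 818.6 820.2 823.  822.  823.5 823.1 823.2
 821.4 822.3 824.5 821.5 821.3 819.1 820.2 821.4 818.8 822.7 821.3 817.5
 819.8 820.4 820.1 816.7]
cutter [0.48400661 0.20133612 0.07      ] can [ 0.5302001  -0.31293338  0.12      ]
scene 491.1292724609375 -52.416259765625 95.7900161743164 168.96128845214844 6.309456825256348
ring [ 0.48977733 -0.03259342  0.071     ] bush [0.49438943 0.08790672 0.097     ]
yaw 0.11012079561315179 ring in case 0.8347464634026223 19.85134382282636
```

View pics/crop.png

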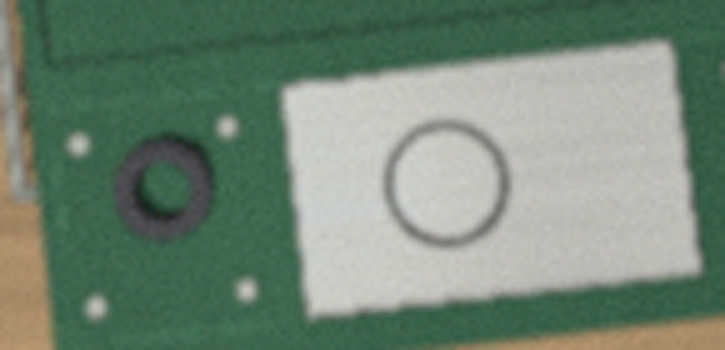

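The ring is 53 mm across, on the centre line at about case y +19 mm, world (0.4905, -0.0345). I'll confirm it by feel: first touch the panel beside it, then the recess.

carry_out(
  moves=[
    [0.4, -0.35, 0, 0, 0, 0],
    [0.72, -0.67, 0, 0, 0, 0],
    [0.72, -0.67, 0, 0, 0, 0],
    [0.72, -0.67, 0, 0, 0, 0],
    [0.72, -0.67, 0, 0, 0, 0],
    [0.72, -0.67, 0, 0, 0, 0],
    [0.72, -0.67, 0, 0, 0, 0],
    [0.72, -0.67, 0, 0, 0, 0],
    [0.72, -0.67, 0, 0, 0, 0],
    [0.72, -0.67, 0, 0, 0, 0],
    [0.72, -0.67, 0, 0, 0, 0],
    [0.72, -0.67, 0, 0, 0, 0],
    [0.72, -0.67, 0, 0, 0, 0],
    [0.72, -0.67, 0, 0, 0, 0],
    [0.72, -0.67, 0, 0, 0, 0],
    [0.72, -0.67, 0, 0, 0, 0],
    [0.4, -0.35, 0, 0, 0, 0],
    [0, 0, 0, 0, 0, 0],
    [0, 0, 0, 0, 0, 0],
  ],
  fingers=0,
  force=20,
)

```text
time: 2.48
ee_pos: [0.4964, -0.0806, 0.2128]
eef_rot: [0.993, 0.119, -0.0, 0.0]
ft_force: [0.3, -0.1, 0.3]
width: 0.0007
grip_force: 0.0
```

carry_out(
  moves=[
    [0, 0, 0.4, 0, 0, 0],
    [0, 0, 0.6, 0, 0, 0],
    [0, 0, 0.7, 0, 0, 0],
    [0, 0, 0.6, 0, 0, 0],
    [0, 0, 0.4, 0, 0, 0],
    [0, 0, 0.2, 0, 0, 0],
    [0, 0, 0.1, 0, 0, 0],
    [0, 0, 0, 0, 0, 0],
    [0, 0, 0, 0, 0, 0],
  ],
)

```text
time: 3.6
ee_pos: [0.4974, -0.0798, 0.0936]
eef_rot: [0.993, 0.119, 0.0, 0.0]
ft_force: [-0.2, -0.6, -0.2]
width: 0.0005
grip_force: 0.0
```

carry_out(
  moves=[
    [0, 0, 0.025, 0, 0, 0],
    [0, 0, 0.025, 0, 0, 0],
    [0, 0, 0.025, 0, 0, 0],
    [0, 0, 0, 0, 0, 0],
  ],
)

```text
time: 4.1
ee_pos: [0.4969, -0.0797, 0.09]
eef_rot: [0.993, 0.119, -0.0, 0.0]
ft_force: [-0.8, -0.5, -0.3]
width: 0.0004
grip_force: 0.0
```

carry_out(
  moves=[
    [0, 0, 0.025, 0, 0, 0],
    [0, 0, 0, 0, 0, 0],
  ],
)

```text
time: 4.35
ee_pos: [0.4969, -0.0797, 0.089]
eef_rot: [0.993, 0.119, -0.0, 0.0]
ft_force: [0.3, -0.4, 0.0]
width: 0.0003
grip_force: 0.0
```

Tip at 0.075, no contact yet.

carry_out(
  moves=[
    [0, 0, 0.025, 0, 0, 0],
    [0, 0, 0, 0, 0, 0],
  ],
)

```text
time: 4.6
ee_pos: [0.4969, -0.0797, 0.0879]
eef_rot: [0.993, 0.119, -0.0, -0.0]
ft_force: [-0.3, -1.4, 0.4]
width: 0.0004
grip_force: 0.0
```

carry_out(
  moves=[
    [0, 0, 0.025, 0, 0, 0],
    [0, 0, 0, 0, 0, 0],
  ],
)

```text
time: 4.85
ee_pos: [0.497, -0.0797, 0.087]
eef_rot: [0.993, 0.119, -0.0, 0.0]
ft_force: [0.1, 0.1, 0.6]
width: 0.0005
grip_force: 0.0
```

carry_out(
  moves=[
    [0, 0, 0.0125, 0, 0, 0],
    [0, 0, 0, 0, 0, 0],
  ],
)

```text
time: 5.1
ee_pos: [0.4969, -0.0797, 0.0865]
eef_rot: [0.993, 0.119, -0.0, 0.0]
ft_force: [0.1, 0.2, 0.0]
width: 0.0002
grip_force: 0.0
```

carry_out(
  moves=[
    [0, 0, 0.0125, 0, 0, 0],
    [0, 0, 0, 0, 0, 0],
  ],
)

```text
time: 5.35
ee_pos: [0.497, -0.0797, 0.086]
eef_rot: [0.993, 0.119, 0.0, 0.0]
ft_force: [-0.8, -0.5, -0.6]
width: 0.0003
grip_force: 0.0
```

carry_out(
  moves=[
    [0, 0, 0.0125, 0, 0, 0],
    [0, 0, 0, 0, 0, 0],
  ],
)

```text
time: 5.6
ee_pos: [0.497, -0.0798, 0.0855]
eef_rot: [0.993, 0.119, -0.0, 0.0]
ft_force: [0.2, 0.7, 0.6]
width: 0.0005
grip_force: 0.0
```

carry_out(
  moves=[
    [0, 0, 0.0125, 0, 0, 0],
    [0, 0, 0, 0, 0, 0],
  ],
)

```text
time: 5.85
ee_pos: [0.497, -0.0798, 0.085]
eef_rot: [0.993, 0.119, 0.0, 0.0]
ft_force: [0.3, 0.5, 0.2]
width: 0.0005
grip_force: 0.0
```

carry_out(
  moves=[
    [0, 0, 0.0125, 0, 0, 0],
    [0, 0, 0, 0, 0, 0],
  ],
)

```text
time: 6.1
ee_pos: [0.497, -0.0797, 0.0845]
eef_rot: [0.993, 0.119, 0.0, 0.0]
ft_force: [-0.6, 0.3, 0.1]
width: 0.0007
grip_force: 0.0
```

carry_out(
  moves=[
    [0, 0, 0.0125, 0, 0, 0],
    [0, 0, 0, 0, 0, 0],
  ],
)

```text
time: 6.35
ee_pos: [0.497, -0.0797, 0.084]
eef_rot: [0.993, 0.119, -0.0, 0.0]
ft_force: [0.2, 0.6, 0.5]
width: 0.0004
grip_force: 0.0
```

carry_out(
  moves=[
    [0, 0, 0.0125, 0, 0, 0],
    [0, 0, 0, 0, 0, 0],
  ],
)

```text
time: 6.6
ee_pos: [0.4969, -0.0798, 0.0835]
eef_rot: [0.993, 0.119, -0.0, 0.0]
ft_force: [0.2, -0.6, -0.4]
width: 0.0005
grip_force: 0.0
```

carry_out(
  moves=[
    [0, 0, 0.0125, 0, 0, 0],
    [0, 0, 0, 0, 0, 0],
  ],
)

```text
time: 6.85
ee_pos: [0.497, -0.0797, 0.083]
eef_rot: [0.993, 0.119, -0.0, 0.0]
ft_force: [0.3, -0.2, 0.6]
width: 0.0004
grip_force: 0.0
```

```bash
python3 - <<'E'
from bench import read_state, viewer
import cv2
print(read_state()['ft_force'])
c=viewer.camera("scene");cv2.imwrite('pics/s1.png',cv2.resize(c['pixels'][100:280,110:330,::-1],None,fx=3,fy=3))
E
```

```text
[ 0.25792954 -0.16433922  0.6275576 ]
```

View pics/s1.png

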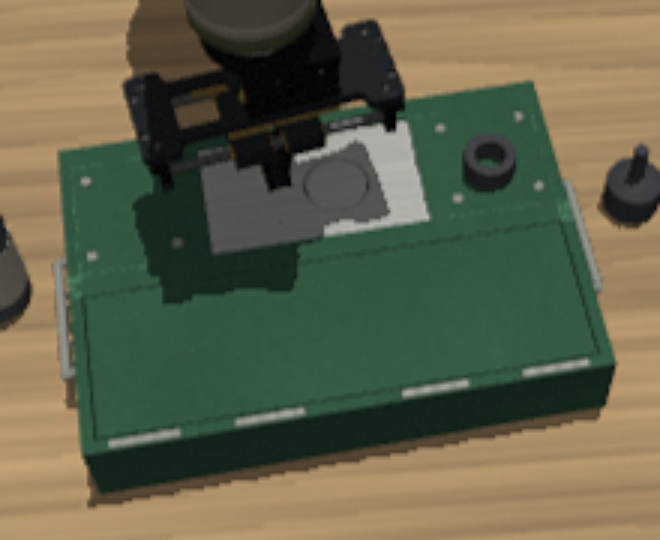

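The fingertips (280,185) are just left of the ring (333,185). They are over plain panel and not yet touching, so I'll keep lowering.

carry_out(
  moves=[
    [0, 0, 0.0125, 0, 0, 0],
    [0, 0, 0, 0, 0, 0],
  ],
)

```text
time: 7.15
ee_pos: [0.4969, -0.0797, 0.0825]
eef_rot: [0.993, 0.119, -0.0, 0.0]
ft_force: [-0.5, 0.6, -0.1]
width: 0.0003
grip_force: 0.0
```

carry_out(
  moves=[
    [0, 0, 0.0125, 0, 0, 0],
    [0, 0, 0, 0, 0, 0],
  ],
)

```text
time: 7.4
ee_pos: [0.497, -0.0797, 0.082]
eef_rot: [0.993, 0.119, -0.0, 0.0]
ft_force: [-1.4, 0.2, 0.7]
width: 0.0002
grip_force: 0.0
```

carry_out(
  moves=[
    [0, 0, 0.0125, 0, 0, 0],
    [0, 0, 0, 0, 0, 0],
  ],
)

```text
time: 7.65
ee_pos: [0.497, -0.0797, 0.0815]
eef_rot: [0.993, 0.119, -0.0, 0.0]
ft_force: [-0.1, -0.5, -0.2]
width: 0.0004
grip_force: 0.0
```

carry_out(
  moves=[
    [0, 0, 0.0125, 0, 0, 0],
    [0, 0, 0, 0, 0, 0],
  ],
)

```text
time: 7.9
ee_pos: [0.4969, -0.0798, 0.081]
eef_rot: [0.993, 0.119, -0.0, 0.0]
ft_force: [-1.4, -0.0, -1.0]
width: 0.0005
grip_force: 0.0
```

```bash
python3 - <<'E'
from bench import read_state, viewer, r
import numpy as np,cv2
from h import *
print(r.finger_overhang,[a for a in dir(r) if a[0]!='_'])
c=viewer.camera("wrist");cv2.imwrite('pics/w1.png',c['pixels'][:,:,::-1])
c=viewer.camera("scene");s=read_state()
print(c['range_z'][150:170:2,196:212:2])
def z(u,v):
    d=c['range_z'][v,u];p=np.array([(u-c['cx'])/c['fx'],(v-c['cy'])/c['fy'],1])*d
    return np.round(c['xyz']+R.from_quat(c['orientation']).apply(p),4)
for v in range(146,176,2): print(v,z(203,v))
print(np.median([z(u,v)[2] for u in range(190,240) for v in range(172,178)]))
print(np.median([z(u,v)[2] for u in range(170,280) for v in range(195,215)]))
print(np.median([z(u,v)[2] for u in range(350,380) for v in range(195,215)]))
E
```

```text
0.014 ['PlanningError', 'close_job', 'finger_overhang']
[[1.0153537 1.0170202 1.0175738 1.0724455 1.0701483 1.0263351 1.0299418
  1.0362943]
 [1.0234944 1.0242113 1.0253608 1.0763509 1.0757629 1.0815464 1.143988
  1.1465629]
 [1.0281737 1.027352  1.0805066 1.0834663 1.0845789 1.0857517 1.143899
  1.1430867]
 [1.1397035 1.0777826 1.0890828 1.0866662 1.0879816 1.0941073 1.1434315
  1.140156 ]
 [1.1390406 1.0848689 1.0926586 1.0976301 1.0951416 1.0954322 1.1385695
  1.1408787]
 [1.1270632 1.109019  1.0931394 1.1004381 1.1040885 1.1017923 1.1335386
  1.1357799]
 [1.1310964 1.1288887 1.1016488 1.1045729 1.1099255 1.1093534 1.1330281
  1.1342577]
 [1.1273736 1.1268787 1.125404  1.127917  1.1293342 1.1276448 1.1302927
  1.1282631]
 [1.126494  1.125185  1.126212  1.1287278 1.1251631 1.1256418 1.1259097
  1.1266774]
 [1.1264772 1.1196624 1.125237  1.1247792 1.1215616 1.1241928 1.1186588
  1.1262515]]
146 [ 0.525  -0.0699  0.181 ]
148 [ 0.5264 -0.0703  0.1757]
150 [ 0.5041 -0.0727  0.1385]
152 [ 0.5048 -0.0732  0.1319]
154 [ 0.5056 -0.0738  0.1255]
156 [ 0.5031 -0.0746  0.1144]
158 [ 0.5048 -0.0751  0.1089]
160 [ 0.509  -0.0754  0.107 ]
162 [ 0.5036 -0.0765  0.0913]
164 [ 0.4996 -0.0775  0.0776]
166 [ 0.5024 -0.0779  0.0733]
168 [ 0.5093 -0.078   0.0751]
170 [ 0.5127 -0.0783  0.0719]
172 [ 0.5207 -0.0783  0.0754]
174 [ 0.5247 -0.0786  0.0729]
0.07485
0.0769
0.0021
```

View pics/w1.png

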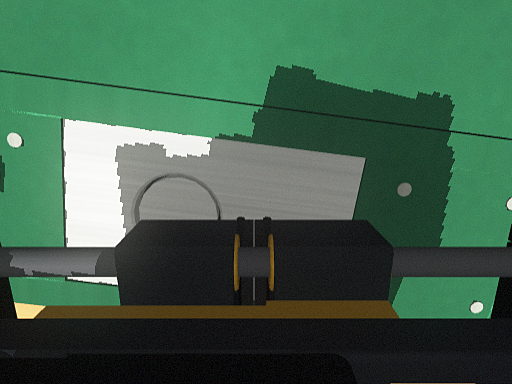

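The wrist view shows the closed fingers at about (255,260) with the ring at (177,212) to their left. The panel is bare below, and the tips look almost on it. I'll keep feeling downward.

carry_out(
  moves=[
    [0, 0, 0.0125, 0, 0, 0],
    [0, 0, 0, 0, 0, 0],
  ],
)

```text
time: 8.25
ee_pos: [0.497, -0.0797, 0.0805]
eef_rot: [0.993, 0.119, -0.0, 0.0]
ft_force: [-0.9, 0.1, 0.1]
width: 0.0004
grip_force: 0.0
```

carry_out(
  moves=[
    [0, 0, 0.0125, 0, 0, 0],
    [0, 0, 0, 0, 0, 0],
  ],
)

```text
time: 8.5
ee_pos: [0.497, -0.0798, 0.08]
eef_rot: [0.993, 0.119, -0.0, 0.0]
ft_force: [-0.5, 1.3, -0.1]
width: 0.0008
grip_force: 0.0
```

carry_out(
  moves=[
    [0, 0, 0.0125, 0, 0, 0],
    [0, 0, 0, 0, 0, 0],
  ],
)

```text
time: 8.75
ee_pos: [0.497, -0.0798, 0.0795]
eef_rot: [0.993, 0.119, -0.0, 0.0]
ft_force: [-0.7, -0.1, -0.2]
width: 0.0007
grip_force: 0.0
```

carry_out(
  moves=[
    [0, 0, 0.0125, 0, 0, 0],
    [0, 0, 0, 0, 0, 0],
  ],
)

```text
time: 9.0
ee_pos: [0.497, -0.0798, 0.079]
eef_rot: [0.993, 0.119, -0.0, 0.0]
ft_force: [0.3, -0.4, -0.4]
width: 0.0007
grip_force: 0.0
```

carry_out(
  moves=[
    [0, 0, 0.0125, 0, 0, 0],
    [0, 0, 0, 0, 0, 0],
  ],
)

```text
time: 9.25
ee_pos: [0.497, -0.0797, 0.0785]
eef_rot: [0.993, 0.119, 0.0, 0.0]
ft_force: [-0.4, 0.0, -0.3]
width: 0.0006
grip_force: 0.0
```

carry_out(
  moves=[
    [0, 0, 0.0125, 0, 0, 0],
    [0, 0, 0, 0, 0, 0],
  ],
)

```text
time: 9.5
ee_pos: [0.497, -0.0797, 0.078]
eef_rot: [0.993, 0.119, -0.0, 0.0]
ft_force: [0.8, 0.3, -0.6]
width: 0.0006
grip_force: 0.0
```

carry_out(
  moves=[
    [0, 0, 0.0125, 0, 0, 0],
    [0, 0, 0, 0, 0, 0],
  ],
)

```text
time: 9.75
ee_pos: [0.4969, -0.0797, 0.0775]
eef_rot: [0.993, 0.119, -0.0, 0.0]
ft_force: [0.5, -0.2, -0.1]
width: 0.0004
grip_force: 0.0
```

carry_out(
  moves=[
    [0, 0, 0.0125, 0, 0, 0],
    [0, 0, 0, 0, 0, 0],
  ],
)

```text
time: 10.0
ee_pos: [0.497, -0.0797, 0.077]
eef_rot: [0.993, 0.119, -0.0, 0.0]
ft_force: [0.7, -0.8, 0.4]
width: 0.0007
grip_force: 0.0
```

```bash
python3 - <<'E'
from bench import read_state, viewer
import cv2
c=viewer.camera("scene");cv2.imwrite('pics/s2.png',cv2.resize(c['pixels'][120:190,160:260,::-1],None,fx=6,fy=6,interpolation=cv2.INTER_CUBIC))
E
```

```text
(no output)
```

View pics/s2.png

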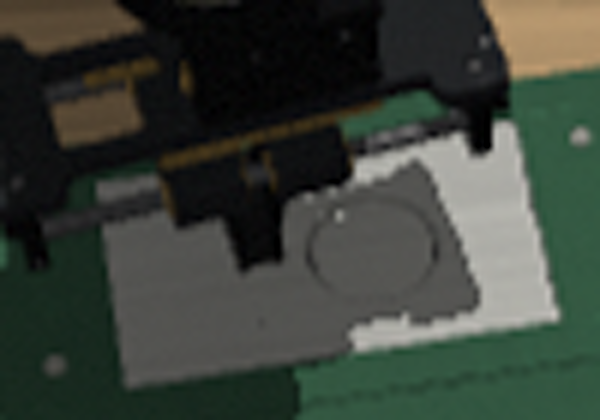

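The tips are at about (203,165) in the full image, still left of the ring, and the flap is shut. I'll work out the tip height from that ray and look for stacking marks.

```bash
python3 - <<'E'
from h import *
from bench import viewer
c=viewer.camera("scene")
for v in (164,165,166):
    for z in (.06,.065,.07,.075,.08): print(v,z,ray(c,(203,v),z)[0].round(4))
E
```

```text
164 0.06 [ 0.4873 -0.0786  0.06  ]
164 0.065 [ 0.4908 -0.0782  0.065 ]
164 0.07 [ 0.4943 -0.0779  0.07  ]
164 0.075 [ 0.4978 -0.0776  0.075 ]
164 0.08 [ 0.5013 -0.0773  0.08  ]
165 0.06 [ 0.4902 -0.0786  0.06  ]
165 0.065 [ 0.4937 -0.0783  0.065 ]
165 0.07 [ 0.4972 -0.078   0.07  ]
165 0.075 [ 0.5006 -0.0777  0.075 ]
165 0.08 [ 0.5041 -0.0774  0.08  ]
166 0.06 [ 0.4931 -0.0787  0.06  ]
166 0.065 [ 0.4966 -0.0784  0.065 ]
166 0.07 [ 0.5    -0.0781  0.07  ]
166 0.075 [ 0.5035 -0.0778  0.075 ]
166 0.08 [ 0.507  -0.0775  0.08  ]
```

carry_out(
  moves=[
    [0, 0, 0.0125, 0, 0, 0],
    [0, 0, 0, 0, 0, 0],
  ],
)

```text
time: 10.35
ee_pos: [0.497, -0.0797, 0.0765]
eef_rot: [0.993, 0.119, -0.0, 0.0]
ft_force: [-0.1, 0.3, -0.5]
width: 0.0003
grip_force: 0.0
```

carry_out(
  moves=[
    [0, 0, 0.0125, 0, 0, 0],
    [0, 0, 0, 0, 0, 0],
  ],
)

```text
time: 10.6
ee_pos: [0.4969, -0.0797, 0.076]
eef_rot: [0.993, 0.119, -0.0, 0.0]
ft_force: [-0.4, -0.1, -0.1]
width: 0.0005
grip_force: 0.0
```

The ray puts the tips near z = 0.08, above where the overhang figure would place them. I'll keep feeling down in 1 mm steps.

carry_out(
  moves=[
    [0, 0, 0.025, 0, 0, 0],
    [0, 0, 0, 0, 0, 0],
  ],
)

```text
time: 10.85
ee_pos: [0.4969, -0.0797, 0.0749]
eef_rot: [0.993, 0.119, -0.0, 0.0]
ft_force: [-0.1, 1.1, -0.9]
width: 0.0004
grip_force: 0.0
```

carry_out(
  moves=[
    [0, 0, 0.025, 0, 0, 0],
    [0, 0, 0, 0, 0, 0],
  ],
)

```text
time: 11.1
ee_pos: [0.4969, -0.0797, 0.074]
eef_rot: [0.993, 0.119, -0.0, 0.0]
ft_force: [-0.4, -0.4, -0.6]
width: 0.0005
grip_force: 0.0
```

carry_out(
  moves=[
    [0, 0, 0.025, 0, 0, 0],
    [0, 0, 0, 0, 0, 0],
  ],
)

```text
time: 11.35
ee_pos: [0.4969, -0.0797, 0.073]
eef_rot: [0.993, 0.119, -0.0, 0.0]
ft_force: [-0.2, -0.7, 0.6]
width: 0.0004
grip_force: 0.0
```

```bash
python3 - <<'E'
from h import *
from bench import viewer,read_state
c=viewer.camera("scene")
v,u=np.mgrid[120:190,150:270];d=c['range_z'][120:190,150:270]
p=np.stack([(u-c['cx'])/c['fx']*d,(v-c['cy'])/c['fy']*d,d],-1).reshape(-1,3)
w=c['xyz']+R.from_quat(c['orientation']).apply(p)
dark=c['pixels'][120:190,150:270].max(2).ravel()<45
q=R.from_quat(read_state()['eef_rot']).inv().apply(w-read_state()['ee_pos'])[dark&(d.ravel()>0)]
for lo in range(-100,100,10):
    s=q[(q[:,1]>=lo/1e3)&(q[:,1]<lo/1e3+.01)]
    s=s[abs(s[:,0])<.05]
    if len(s):print(lo,len(s),'lowest tool z',np.percentile(s[:,2],[90,97,100]).round(4),'x there',s[s[:,2]>np.percentile(s[:,2],80),0].mean().round(4))
cv2.imwrite('pics/s3.png',cv2.resize(c['pixels'][120:190,160:260,::-1],None,fx=6,fy=6,interpolation=cv2.INTER_CUBIC))
E
```

```text
-100 37 lowest tool z [-0.1098 -0.1086 -0.1058] x there 0.0354
-90 102 lowest tool z [-0.094  -0.0878 -0.0826] x there 0.0355
-80 116 lowest tool z [-0.0983 -0.0931  0.0278] x there 0.0284
-70 90 lowest tool z [-0.1128 -0.0957 -0.0937] x there 0.0281
-60 48 lowest tool z [-0.1176 -0.1139 -0.0965] x there 0.0237
-50 87 lowest tool z [-0.1169 -0.098  -0.0948] x there 0.0257
-40 116 lowest tool z [-0.0994 -0.0931 -0.0003] x there 0.0303
-30 147 lowest tool z [-0.0973 -0.0895 -0.0001] x there 0.0327
-20 151 lowest tool z [-0.0946 -0.0897 -0.0438] x there 0.0331
-10 210 lowest tool z [-0.0296 -0.0172 -0.0015] x there 0.0086
0 187 lowest tool z [-0.0286 -0.0151  0.0002] x there 0.0081
10 200 lowest tool z [-0.098  -0.0878 -0.0019] x there 0.0334
20 183 lowest tool z [-0.0993 -0.0881 -0.0001] x there 0.0282
30 96 lowest tool z [-0.0938 -0.0018  0.0001] x there 0.0229
40 71 lowest tool z [-0.0951 -0.0039 -0.0025] x there 0.0247
50 112 lowest tool z [-0.0025 -0.0014 -0.0006] x there 0.0021
60 239 lowest tool z [-0.0025 -0.0016  0.0023] x there 0.0067
70 288 lowest tool z [-0.0023 -0.0005  0.0006] x there 0.0116
80 270 lowest tool z [-0.0023 -0.0007  0.0004] x there 0.0053
90 147 lowest tool z [-0.0016 -0.0008  0.0003] x there 0.011
```

View pics/s3.png

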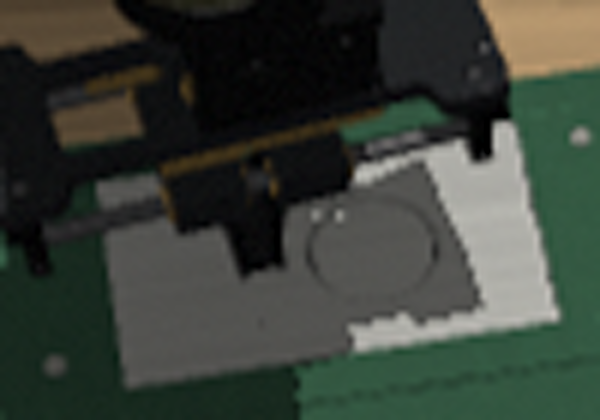

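The view is unchanged: the tips (258,272) are still a little above bare panel, and the flap is shut. I'll keep going in 1 mm steps.

carry_out(
  moves=[
    [0, 0, 0.025, 0, 0, 0],
    [0, 0, 0, 0, 0, 0],
  ],
)

```text
time: 11.65
ee_pos: [0.497, -0.0798, 0.072]
eef_rot: [0.993, 0.119, -0.0, 0.0]
ft_force: [0.8, 0.4, 0.1]
width: 0.0004
grip_force: 0.0
```

carry_out(
  moves=[
    [0, 0, 0.025, 0, 0, 0],
    [0, 0, 0, 0, 0, 0],
  ],
)

```text
time: 11.9
ee_pos: [0.4969, -0.0797, 0.071]
eef_rot: [0.993, 0.119, -0.0, 0.0]
ft_force: [0.5, 0.5, -0.5]
width: 0.0004
grip_force: 0.0
```

carry_out(
  moves=[
    [0, 0, 0.025, 0, 0, 0],
    [0, 0, 0, 0, 0, 0],
  ],
)

```text
time: 12.15
ee_pos: [0.497, -0.0797, 0.07]
eef_rot: [0.993, 0.119, -0.0, 0.0]
ft_force: [0.4, 0.5, -0.3]
width: -0.0001
grip_force: 0.0
```

carry_out(
  moves=[
    [0, 0, 0.025, 0, 0, 0],
    [0, 0, 0, 0, 0, 0],
  ],
)

```text
time: 12.4
ee_pos: [0.4969, -0.0797, 0.069]
eef_rot: [0.993, 0.119, -0.0, 0.0]
ft_force: [0.1, 0.1, -0.3]
width: 0.0004
grip_force: 0.0
```

carry_out(
  moves=[
    [0, 0, 0.025, 0, 0, 0],
    [0, 0, 0, 0, 0, 0],
  ],
)

```text
time: 12.65
ee_pos: [0.497, -0.0797, 0.068]
eef_rot: [0.993, 0.119, -0.0, 0.0]
ft_force: [-0.3, -0.2, -0.8]
width: 0.0006
grip_force: 0.0
```

carry_out(
  moves=[
    [0, 0, 0.025, 0, 0, 0],
    [0, 0, 0, 0, 0, 0],
  ],
)

```text
time: 12.9
ee_pos: [0.4969, -0.0797, 0.067]
eef_rot: [0.993, 0.119, -0.0, 0.0]
ft_force: [-0.4, -0.6, -0.5]
width: 0.0005
grip_force: 0.0
```

carry_out(
  moves=[
    [0, 0, 0.025, 0, 0, 0],
    [0, 0, 0, 0, 0, 0],
  ],
)

```text
time: 13.15
ee_pos: [0.4969, -0.0798, 0.066]
eef_rot: [0.993, 0.119, -0.0, 0.0]
ft_force: [-0.4, -0.3, -0.7]
width: 0.0007
grip_force: 0.0
```

carry_out(
  moves=[
    [0, 0, 0.025, 0, 0, 0],
    [0, 0, 0, 0, 0, 0],
  ],
)

```text
time: 13.4
ee_pos: [0.4969, -0.0797, 0.065]
eef_rot: [0.993, 0.119, -0.0, 0.0]
ft_force: [0.5, -0.7, -0.1]
width: 0.0007
grip_force: 0.0
```

```bash
python3 - <<'E'
from h import *
from bench import viewer,read_state
c=viewer.camera("scene")
print(c['pixels'][156:176,200:206].mean((1,2)).round())
for u in (201,203,205):
  for v in range(150,174,2):
    d=c['range_z'][v,u];p=np.array([(u-c['cx'])/c['fx'],(v-c['cy'])/c['fy'],1])*d
    print(u,v,np.round(c['xyz']+R.from_quat(c['orientation']).apply(p),4))
E
```

```text
[10. 11. 10. 10. 10.  8.  8.  8.  7.  8. 18. 49. 76. 82. 82. 82. 82. 80.
 81. 82.]
201 150 [ 0.5214 -0.0756  0.1623]
201 152 [ 0.5306 -0.0754  0.1675]
201 154 [ 0.5328 -0.0758  0.1632]
201 156 [ 0.5341 -0.0764  0.1576]
201 158 [ 0.5043 -0.0797  0.1088]
201 160 [ 0.5062 -0.0802  0.1035]
201 162 [ 0.5073 -0.0807  0.0971]
201 164 [ 0.5069 -0.0815  0.0886]
201 166 [ 0.5052 -0.0823  0.078 ]
201 168 [ 0.5107 -0.0825  0.0777]
201 170 [ 0.5123 -0.083   0.0719]
201 172 [ 0.5203 -0.0829  0.0753]
203 150 [ 0.5245 -0.0711  0.166 ]
203 152 [ 0.5289 -0.0713  0.1648]
203 154 [ 0.5025 -0.074   0.1212]
203 156 [ 0.5044 -0.0745  0.1161]
203 158 [ 0.5047 -0.0751  0.1087]
203 160 [ 0.5053 -0.0757  0.1018]
203 162 [ 0.5048 -0.0764  0.0931]
203 164 [ 0.5029 -0.0772  0.0823]
203 166 [ 0.5062 -0.0776  0.0789]
203 168 [ 0.5083 -0.0781  0.0738]
203 170 [ 0.5164 -0.078   0.0773]
203 172 [ 0.5184 -0.0785  0.072 ]
205 150 [ 0.5264 -0.0666  0.1681]
205 152 [ 0.5279 -0.0671  0.163 ]
205 154 [ 0.5058 -0.0693  0.1252]
205 156 [ 0.5045 -0.07    0.1159]
205 158 [ 0.5064 -0.0704  0.1107]
205 160 [ 0.5057 -0.0711  0.1018]
205 162 [ 0.5065 -0.0717  0.095 ]
205 164 [ 0.5055 -0.0724  0.0856]
205 166 [ 0.5025 -0.0732  0.073 ]
205 168 [ 0.51   -0.0733  0.0757]
205 170 [ 0.5151 -0.0735  0.0749]
205 172 [ 0.5194 -0.0738  0.0729]
```

The tips are now truly at z of about 0.076, so the reported z reads some 25 mm low. Contact should come within about 3 mm.

carry_out(
  moves=[
    [0, 0, 0.025, 0, 0, 0],
    [0, 0, 0, 0, 0, 0],
  ],
)

```text
time: 13.7
ee_pos: [0.497, -0.0797, 0.064]
eef_rot: [0.993, 0.119, 0.0, 0.0]
ft_force: [-0.5, -0.1, -0.1]
width: 0.0001
grip_force: 0.0
```

carry_out(
  moves=[
    [0, 0, 0.0125, 0, 0, 0],
    [0, 0, 0, 0, 0, 0],
  ],
)

```text
time: 13.95
ee_pos: [0.497, -0.0798, 0.064]
eef_rot: [0.993, 0.119, -0.0, 0.0]
ft_force: [-2.7, 0.3, 6.3]
width: 0.0003
grip_force: 3.2
```

carry_out(
  moves=[
    [0, 0, 0.0125, 0, 0, 0],
    [0, 0, 0, 0, 0, 0],
  ],
)

```text
time: 14.2
ee_pos: [0.497, -0.0797, 0.0639]
eef_rot: [0.993, 0.119, -0.0, 0.0]
ft_force: [-5.8, 0.9, 12.3]
width: 0.0005
grip_force: 6.3
```

carry_out(
  moves=[
    [0, 0, 0.0125, 0, 0, 0],
    [0, 0, 0, 0, 0, 0],
  ],
)

```text
time: 14.45
ee_pos: [0.4971, -0.0798, 0.0639]
eef_rot: [0.993, 0.119, -0.0, 0.0]
ft_force: [-7.4, 1.5, 18.3]
width: 0.0007
grip_force: 9.3
```

carry_out(
  moves=[
    [0, 0, 0.0125, 0, 0, 0],
    [0, 0, 0, 0, 0, 0],
  ],
)

```text
time: 14.7
ee_pos: [0.4971, -0.0797, 0.0638]
eef_rot: [0.993, 0.119, -0.0, 0.001]
ft_force: [-10.7, 1.0, 25.3]
width: 0.0003
grip_force: 12.4
```

Firm contact with the panel at TCP z = 0.064. The catch should then touch at 0.061 and be home at 0.055. I'll lift, shift to the ring and feel there.

carry_out(
  moves=[
    [0, 0, -0.1, 0, 0, 0],
    [0, 0, -0.15, 0, 0, 0],
    [0.02, -0.16, 0, 0, 0, 0],
    [0.03, -0.32, 0, 0, 0, 0],
    [0.03, -0.32, 0, 0, 0, 0],
    [0.03, -0.32, 0, 0, 0, 0],
    [0, 0, 0, 0, 0, 0],
    [0, 0, 0.1, 0, 0, 0],
    [0, 0, 0.06, 0, 0, 0],
    [0, 0, 0, 0, 0, 0],
  ],
)

```text
time: 15.95
ee_pos: [0.4905, -0.0355, 0.0653]
eef_rot: [0.993, 0.119, -0.0, -0.0]
ft_force: [-0.2, 0.4, 0.5]
width: 0.0005
grip_force: 0.0
```

carry_out(
  moves=[
    [0, 0, 0.0125, 0, 0, 0],
    [0, 0, 0.0125, 0, 0, 0],
    [0, 0, 0.0125, 0, 0, 0],
    [0, 0, 0.0125, 0, 0, 0],
    [0, 0, 0, 0, 0, 0],
  ],
)

```text
time: 16.58
ee_pos: [0.4906, -0.0352, 0.0636]
eef_rot: [0.993, 0.119, -0.0, 0.0]
ft_force: [0.4, 0.3, -0.6]
width: 0.0009
grip_force: 0.0
```

carry_out(
  moves=[
    [0, 0, 0.0125, 0, 0, 0],
    [0, 0, 0.0125, 0, 0, 0],
    [0, 0, 0, 0, 0, 0],
  ],
)

```text
time: 16.95
ee_pos: [0.4906, -0.0352, 0.0626]
eef_rot: [0.993, 0.119, -0.0, 0.0]
ft_force: [-0.3, 0.2, 0.0]
width: 0.0005
grip_force: 0.0
```

The tips are 1.4 mm below the panel level with no contact, so this is the recess. Next I'll press slowly.

carry_out(
  moves=[
    [0, 0, 0.0125, 0, 0, 0],
    [0, 0, 0.0125, 0, 0, 0],
    [0, 0, 0.0125, 0, 0, 0],
    [0, 0, 0.0125, 0, 0, 0],
    [0, 0, 0.0125, 0, 0, 0],
    [0, 0, 0, 0, 0, 0],
  ],
)

```text
time: 17.7
ee_pos: [0.4907, -0.0352, 0.0605]
eef_rot: [0.993, 0.119, 0.0, 0.0]
ft_force: [-2.3, -0.1, 5.9]
width: 0.0009
grip_force: 2.5
```

carry_out(
  moves=[
    [0, 0, 0.0125, 0, 0, 0],
    [0, 0, 0.0125, 0, 0, 0],
    [0, 0, 0.0125, 0, 0, 0],
    [0, 0, 0.0125, 0, 0, 0],
    [0, 0, 0, 0, 0, 0],
  ],
)

```text
time: 18.32
ee_pos: [0.4907, -0.0352, 0.0585]
eef_rot: [0.993, 0.119, -0.0, 0.0]
ft_force: [-2.2, 0.8, 5.1]
width: 0.0003
grip_force: 2.6
```

carry_out(
  moves=[
    [0, 0, 0.0125, 0, 0, 0],
    [0, 0, 0.0125, 0, 0, 0],
    [0, 0, 0.0125, 0, 0, 0],
    [0, 0, 0.0125, 0, 0, 0],
    [0, 0, 0, 0, 0, 0],
  ],
)

```text
time: 18.95
ee_pos: [0.4907, -0.0352, 0.0565]
eef_rot: [0.993, 0.119, 0.0, 0.0]
ft_force: [-1.7, 0.7, 5.6]
width: 0.0002
grip_force: 2.6
```

Contact came at 0.061 and the catch is yielding at about 6 N. I'll press to the stop.

carry_out(
  moves=[
    [0, 0, 0.0125, 0, 0, 0],
    [0, 0, 0.0125, 0, 0, 0],
    [0, 0, 0.0125, 0, 0, 0],
    [0, 0, 0, 0, 0, 0],
  ],
)

```text
time: 19.45
ee_pos: [0.4907, -0.0352, 0.055]
eef_rot: [0.993, 0.119, -0.0, 0.0]
ft_force: [-3.0, -0.5, 5.7]
width: 0.0002
grip_force: 2.7
```

carry_out(
  moves=[
    [0, 0, 0.0125, 0, 0, 0],
    [0, 0, 0.0125, 0, 0, 0],
    [0, 0, 0, 0, 0, 0],
  ],
)

```text
time: 19.82
ee_pos: [0.4908, -0.0352, 0.0548]
eef_rot: [0.993, 0.119, -0.0, 0.0]
ft_force: [-7.6, -1.1, 17.5]
width: 0.0007
grip_force: 8.7
```

It is at the stop: 17 N with no further travel. I'll draw clear, straight up.

carry_out(
  moves=[
    [0, 0, -0.1, 0, 0, 0],
    [0, 0, -0.3, 0, 0, 0],
    [0, 0, -0.6, 0, 0, 0],
    [0, 0, -0.8, 0, 0, 0],
    [0, 0, -0.8, 0, 0, 0],
    [0, 0, -0.8, 0, 0, 0],
    [0, 0, -0.4, 0, 0, 0],
    [0, 0, 0, 0, 0, 0],
    [0, 0, 0, 0, 0, 0],
  ],
)

```text
time: 20.95
ee_pos: [0.4901, -0.0352, 0.2045]
eef_rot: [0.993, 0.119, -0.001, -0.0]
ft_force: [-0.5, -0.4, -0.2]
width: 0.0002
grip_force: 0.0
```

```bash
python3 - <<'E'
from bench import read_state, viewer
import cv2
s=read_state();print(s['ee_pos'],s['ft_force'],abs(s['joint_vel']).max())
c=viewer.camera("scene");cv2.imwrite('pics/s4.png',c['pixels'][:,:,::-1])
E
```

```text
[ 0.49005092 -0.03519152  0.20445211] [-0.54124037 -0.35790852 -0.16297291] 0.0070574642099940415
```

View pics/s4.png

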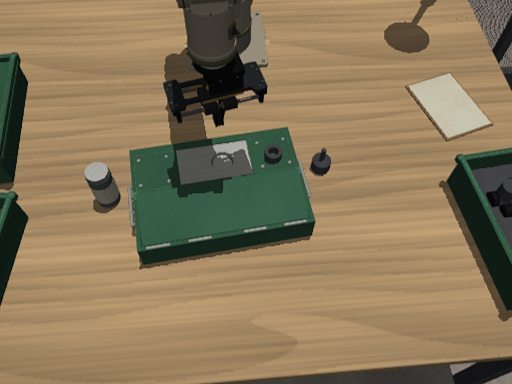

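The arm is clear, and the bushing (273,153), cutter (320,162) and can (100,185) are unmoved. I'll check the flap's tilt by depth before handing in.

```bash
python3 - <<'E'
from h import *
from bench import viewer,r
c=viewer.camera("scene")
v,u=np.mgrid[195:235,165:275];d=c['range_z'][195:235,165:275]
p=np.stack([(u-c['cx'])/c['fx']*d,(v-c['cy'])/c['fy']*d,d],-1).reshape(-1,3)
w=c['xyz']+R.from_quat(c['orientation']).apply(p)
k=np.linalg.lstsq(np.c_[w[:,:2],np.ones(len(w))],w[:,2],rcond=None)[0]
t=np.arctan(np.hypot(k[0],k[1]));print('tilt',t)
if t>.2: print(r.close_job())
E
```

```text
tilt 0.8377292992630055
the job is handed in; nothing more can be done
None
```

The catch is pressed to its stop (6 mm of travel, then 17 N with no give), the arm is clear, the bushing, cutter and can look unmoved, and the job is handed in at about 21 s. I couldn't confirm the flap angle: my depth fit gave 0.84 rad, more than the flap can open (0.24 rad), so that reading is unreliable and I have no judging result.

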